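# Index the sample carousel with its ratchet and close the light-tight cover

### The job

Bring the vial with the white cap in front of the camera: push the orange crossbar of the carousel round counter-clockwise (seen from above, the way it runs loose over its ratchet) until that vial has passed the lens by a little, less than half the gap to the next vial place, then push the bar gently back the other way until the pawl grips and the carousel turns no further. Then set the blue cover on the housing so that it sits seated all round and level, let go of it, and leave the other things on the bench where they are.

Things in the scene. Friction and masses are not known exactly. Their poses are not given: they have to be found in the camera images.
- housing: White round open-topped housing, fixed: outside diameter 206 mm (218 mm at the foot), inside diameter 196 mm, rim 94 mm above the bench. Origin at the centre of its underside, on the carousel's axis; z up; +x points from the axis to the white camera with black lens that looks in through a port in the wall (camera top 65 mm high, it reaches to 246 mm from the axis).
- carousel (a joint): Angle of the carousel in the housing, rad, about the vertical axis through the housing's origin, growing counter-clockwise from above; starts between -5.2 and -1.0, turns unlimited. 8 vial places 45 degrees apart, six filled (tops 67 mm high). At 0, and at 6.283, the white-capped vial is at the lens with a tooth against the pawl.
- pawl: Brass pawl in the housing, sprung on to the carousel's 16-tooth ratchet (22.5 degrees a tooth); origin at its pivot; not to be touched. Counter-clockwise the carousel runs loose (1 to 5 N at the crossbar) and stays where it is left; clockwise it turns back only to the last tooth passed, where the pawl stops it hard.
- bar_end (a point): Point on the centre line of the carousel's orange crossbar, 36 mm from the axis, 85 mm above the bench (bar top). The bar runs straight across the axis: 84 mm long, 10 mm wide, 71 to 85 mm above the bench; this end points at the white-capped vial. Round hub of 28 mm diameter (top 87 mm). Push the bar on its sides; below it are only vial tops (67 mm).
- white_cap (a point): Top centre of the white-capped vial (22 mm diameter, the only white cap; the others are black), 53 mm from the carousel's axis, 67 mm above the bench, fixed in the carousel.
- lens_station (a point): Fixed point in front of the lens where the white-capped vial's top centre has to stand: 53 mm from the axis on the housing's +x side, 67 mm above the bench. An orange line on the wall marks this side.
- cover: Loose blue round light-tight cover, 0.2 to 0.45 kg, lying right way up: flange 214 mm diameter, 4 mm thick, under it a bevelled locating step, 190 mm diameter, 5 mm deep, that fits inside the rim with 3 mm to spare all round. Origin at the centre of the step's underside, z up; flange top at 9 mm. Seated, the origin is 89 mm above the bench.
- cover_knob (a point): Where to grip the cover's upright aluminium knob: on its axis, 29 mm above the cover's origin. The knob is round, 27 mm diameter, from 16 to 39 mm above the cover's origin, on a thinner neck.
- timer: White timer, 66x62x20 mm, bystander; origin at the centre of its underside.
- marker_red: Red and white marker pen, 134 mm long, lying; bystander, origin at the middle of its underside.
- slide_box: Blue slide box, 90x83x34 mm, bystander; origin at the centre of its underside.
- tape_yellow: Yellow roll of tape, 66 mm diameter, 20 mm high, bystander; origin at the centre of its underside.
- tape_teal: Teal roll of tape, 60 mm diameter, 18 mm high, lying on the yellow one; bystander, origin at the centre of its underside.
- monitor: Large monitor on a flat black computer case, fixed, behind the work: an obstacle for arm and gripper on the way between the cover and the housing. It stands 0.6 to 0.95 m ahead of the robot and 0.07 m left to 0.11 m right of its middle, up to 0.48 m high; the case (0.1 m high) begins at 0.55 m.

How it is judged:
By the outcome, as a careful person would: the job done as asked, in the order asked, and still so for the second after the job is handed in, with the robot touching nothing.
It also fails if it takes over 58 s, if anything falls off the work surface, if the arm or the gripper's body presses on something with over 40 N, if the wrist force passes 120 N, or if a joint passes its speed limit or range.

### The arm

A 6-joint arm with a two-finger parallel gripper is mounted at the origin on a cart in front of the work surface, level with it; the furniture and walls round the work are solid. World frame = base frame: x ahead of the robot, y to its left, z up, the work surface at z = 0. Lengths are in m, angles in rad, forces in N, time in s.
With the tool pointing down it reaches from about 0.425 to 0.95 m from the base axis. Payload 14.7 kg.
Tool frame: the origin (TCP) lies at the very end of the fingers, on their centre line; the grasp point (between the pads) lies 19 mm behind it; z points along the fingers, y is the line along which they close (so a half turn about z gives the same grasp; the last joint's range is limited). The gripper opens to 85 mm and grips with 20 to 120 N. Pads are 22 mm wide; open, the fingers measure 114 mm over their backs; the gripper's body (76 mm by 85 mm) begins 54 mm behind the grasp point. The pads swing forward as they close: fully open they stand 13 mm farther back than shut.
Start: joints at [1.253, 0.48, 1.596, -0, 1.065, -0.047], TCP at [0.174, 0.626, 0.231] pointing down, gripper open.
Joint ranges: [-2.75, 2.75], [-0.82, 2.05], [0.23, 2.67], [-1.56, 4.7], [0.09, 2.69], [-2.92, 2.92]. Speed limits (rad/s): [1.89, 1.89, 2.39, 3.01, 3.01, 3.01].

### API

Orientations are given as a unit quaternion [w, x, y, z].
In Python, from workcell import * gives the robot as it stands. The module is installed in compiled form; this text tells all that it offers.
- The arm moves only by the tool drive_tool, never from a script. Its argument "moves" is a list of rows, each an object with "translation": the shift along the tool's x, y, z normalised to -1 to 1, where 1 is 0.025 m, a list of three; "rotation": the turn, a rotation vector about the tool's x, y, z normalised to -1 to 1, where 1 is 6 degrees, a list of three. A call has 1 to 20 rows; each row shifts and turns the commanded pose from where the row before left it, along the tool's axes as they then stand; what a row does not reach is not made up. A row lasts 1/12 s, in which the tool goes at most 41.7 mm and 7.16 degrees, less where a joint would pass 70% of its speed; a pose out of reach is approached as far as the arm can. A call with a number of a shift or a turn outside -1 to 1 is refused whole. A call with a gripper value outside its range is refused whole. "jaw" is the opening, from 0 (shut) to 1 (fully open), set as the call begins (left out, the last holds). The fingers move at their own pace and stop on an object; "squeeze" is the grip in N (left out, the last holds). Time passes only in rows, so rows that do not move let the fingers close. It gives the time, the measured TCP pose, the force, the opening and the grip force at its end, in the units of the state.
- sense(): the state, without advancing time (a new reading comes with each control period).
- read_camera(name): name is "scene" or "top" or "wrist"; returns the picture (420x560x3 uint8, red, green, blue); there is no depth.
- calibration(name): a dict with "K" (3x3 intrinsics, pixels), "pose" (4x4, takes a point from camera to world coordinates); the wrist camera has in their place "T_tool_cam" (4x4, takes a point from camera to tool coordinates, whose origin is the TCP and whose axes are the flange's). Camera axes: x right, y up, looking along -z (the intrinsics and any distortion apply to the point x, -y, -z); pixel columns grow to the right and rows downward; lengths in m; the calibration is good to about 2 mm. A picture is of the moment at which its call begins: read the wrist's pose just before it. calibration takes no time and is no camera call.
- close_job(): hands the job in; it is judged then, once.
The state is a dict: "t": time; "joint_pos": joint angles; "joint_velocities": joint speeds; "effort": joint torques, N m; "tcp_pos": TCP position; "eef_rot": TCP orientation; "wrist_force": force on the tool from outside, world axes, zero at the start; "wrist_torque": the same for the moment, N m; "gripper_width": opening from 0.0 (shut) to 1.0 (fully open); "grip_force": force on a finger pad.
Only numpy, scipy, OpenCV 4.12 (cv2) and the standard library are available. Lean on these libraries where they do the work, as an engineer would, in place of code of your own. Each camera call takes 0.05 s, during which the arm holds its last target. There are 200 camera calls.

## Working session

There is one attempt and no reset: what is moved stays moved. The work goes in short steps, Python scripts to look and compute and a tool call to move; the robot and the scene stay as the last step left them, time stands still between calls to the robot, and variables do not carry over. Pictures are saved under pics/ and viewed, at most 10 in all, crops included, and the job is handed in when it is done.

Besides the shell and the picture viewer there is one more tool, called as name(argument=value, ...), one argument or row to a line, values as JSON. drive_tool: Moves the arm, as the interface text tells. Its arguments: {"type":"object","properties":{"moves":{"type":"array"},"jaw":{"type":"number"},"squeeze":{"type":"number"}},"required":["moves"]}

```bash
mkdir -p pics
cat > h.py <<'E'
from workcell import *
import numpy as np, cv2
from scipy.spatial.transform import Rotation as R
def T_tool(s):
    T=np.eye(4); q=s["eef_rot"]; T[:3,:3]=R.from_quat([q[1],q[2],q[3],q[0]]).as_matrix(); T[:3,3]=s["tcp_pos"]; return T
def cam(name,s=None):
    c=calibration(name); P=np.array(c["pose"]) if "pose" in c else T_tool(s)@np.array(c["T_tool_cam"])
    return np.array(c["K"]),P,c
def ray(K,P,u,v):
    d=P[:3,:3]@np.array([(u-K[0,2])/K[0,0],-(v-K[1,2])/K[1,1],-1]); return P[:3,3],d
def at_z(K,P,u,v,z):
    o,d=ray(K,P,u,v); return o+d*(z-o[2])/d[2]
def proj(K,P,X):
    X=np.atleast_2d(X); c=(X-P[:3,3])@P[:3,:3]; return np.c_[K[0,2]+K[0,0]*c[:,0]/-c[:,2],K[1,2]-K[1,1]*c[:,1]/-c[:,2]]
def tri(rays):
    A=np.zeros((3,3));b=np.zeros(3)
    for o,d in rays:
        d=d/np.linalg.norm(d);M=np.eye(3)-np.outer(d,d);A+=M;b+=M@o
    return np.linalg.solve(A,b)
def snap(name,f):
    s=sense(); im=read_camera(name); cv2.imwrite(f,im[:,:,::-1]); return s,im
E
python3 - <<'E'
from h import *
np.set_printoptions(precision=4,suppress=True)
s=sense();print(s)
ims=[snap(n,f"pics/{n}0.png")[1] for n in("scene","top","wrist")]
for n in("scene","top","wrist"):
    K,P,c=cam(n,s);print(n,{k:v for k,v in c.items() if k not in("pose",)});print(P)
E
```

```text
{'t': 0.0, 'joint_pos': array([ 1.2534,  0.4808,  1.5969, -0.    ,  1.0651, -0.0466]), 'joint_velocities': array([-0.0014, -0.    ,  0.0002,  0.0006,  0.0009, -0.0019]), 'effort': array([ -0.0013, -95.0661, -43.0179,  -0.0001,   0.0121,  -0.0001]), 'tcp_pos': array([0.1737, 0.6259, 0.2307]), 'eef_rot': array([-0.0001,  0.135 ,  0.9909, -0.0006]), 'wrist_force': array([ 0.2631, -0.3245, -0.9798]), 'wrist_torque': array([ 0.0059, -0.0639,  0.026 ]), 'grip_force': 0.0, 'gripper_width': 0.9976599303879581}
scene {'K': array([[396.0827,   0.    , 273.3163],
       [  0.    , 396.0827, 205.1707],
       [  0.    ,   0.    ,   1.    ]])}
[[ 0.6727  0.2929 -0.6795 -0.1304]
 [-0.7398  0.2841 -0.6099 -0.7757]
 [ 0.0144  0.913   0.4078  0.5113]
 [ 0.      0.      0.      1.    ]]
top {'K': array([[385.9261,   0.    , 278.6124],
       [  0.    , 385.9261, 205.0379],
       [  0.    ,   0.    ,   1.    ]])}
[[ 0.0199  0.9905 -0.1364  0.4154]
 [-0.9998  0.02   -0.0007 -0.1248]
 [ 0.002   0.1364  0.9907  1.275 ]
 [ 0.      0.      0.      1.    ]]
wrist {'K': array([[334.0008,   0.    , 282.5721],
       [  0.    , 334.0008, 203.1133],
       [  0.    ,   0.    ,   1.    ]]), 'T_tool_cam': array([[ 0.0001,  0.9665,  0.2566,  0.0653],
       [ 1.    , -0.    , -0.    ,  0.0003],
       [-0.    ,  0.2566, -0.9665, -0.1426],
       [ 0.    ,  0.    ,  0.    ,  1.    ]])}
[[ 0.2674 -0.9314 -0.2469  0.1109]
 [ 0.9636  0.2582  0.0697  0.6438]
 [-0.0012 -0.2565  0.9665  0.3732]
 [ 0.      0.      0.      1.    ]]
```

View pics/top0.png

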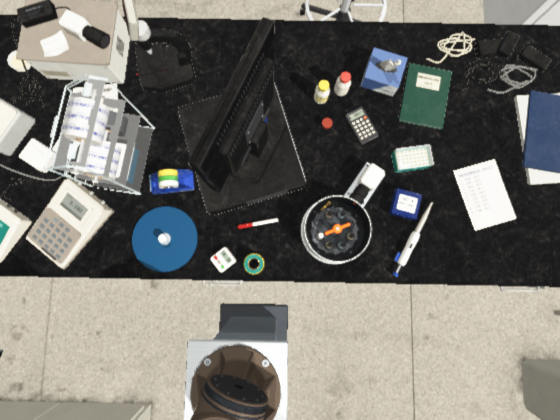

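View pics/scene0.png

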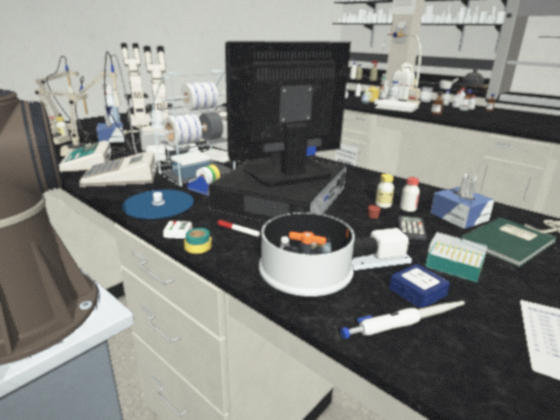

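Top view: cover centred near (165,239), housing near (337,229) with its camera up-right, and the white cap near (321,236). The scene view agrees. I'll enlarge both views around the housing and the cover.

Run:
```python
from h import *
np.set_printoptions(precision=4,suppress=True)
t=cv2.imread("pics/top0.png");s=cv2.imread("pics/scene0.png")
a=cv2.resize(t[180:270,295:395],(400,360),interpolation=cv2.INTER_CUBIC)
b=cv2.resize(s[205:295,255:355],(400,360),interpolation=cv2.INTER_CUBIC)
c=cv2.resize(t[200:280,125:225],None,fx=2.4,fy=2.4);d=cv2.resize(s[180:260,115:265],None,fx=2.4,fy=2.4)
o=np.zeros((560,800,3),np.uint8);o[:360,:400]=a;o[:360,400:]=b;o[362:362+192,:240]=c;o[362:554,300:660]=d
cv2.imwrite("pics/z0.png",o)
# blue cover blob & orange
for n,im in(("top",t),("scene",s)):
    K,P,_=cam(n); h=cv2.cvtColor(im,cv2.COLOR_BGR2HSV)
    m=cv2.inRange(h,(95,120,40),(120,255,255)); k,l,st,ce=cv2.connectedComponentsWithStats(m)
    for i in range(1,k):
        if st[i,4]>150:
            print(n,st[i],ce[i],cv2.fitEllipse(np.argwhere(l==i)[:,::-1].astype(np.float32)[:]) if 0 else "",at_z(K,P,*ce[i],0.009))
    m=cv2.inRange(h,(5,150,150),(17,255,255));k,l,st,ce=cv2.connectedComponentsWithStats(m)
    for i in range(1,k):
        if st[i,4]>8: print(n,"orange",st[i],ce[i],at_z(K,P,*ce[i],0.085))
```

```text
top [150 169  45  25 567] [174.6808 182.1146]  [0.6599 0.2244 0.009 ]
top [389 188  33  33 414] [403.4396 205.0676]  [ 0.5979 -0.5374  0.009 ]
top [ 132  206   66   67 3340] [164.3572 238.7228]  [0.471  0.2474 0.009 ]
top orange [322 121  10   6  42] [327.0952 123.7619] [ 0.8454 -0.2742  0.085 ]
top orange [325 223  26  12 129] [336.9535 228.4496] [ 0.5099 -0.3055  0.085 ]
scene [187 177  21  16 204] [198.5147 185.0735]  [0.6521 0.2781 0.009 ]
scene [ 122  190   72   29 1401] [157.4268 204.6638]  [0.4602 0.2351 0.009 ]
scene [390 272  59  35 942] [416.7335 291.0892]  [ 0.5884 -0.5412  0.009 ]
scene orange [289 232  37  12 271] [306.8893 237.5609] [ 0.5009 -0.3115  0.085 ]
```

View pics/z0.png

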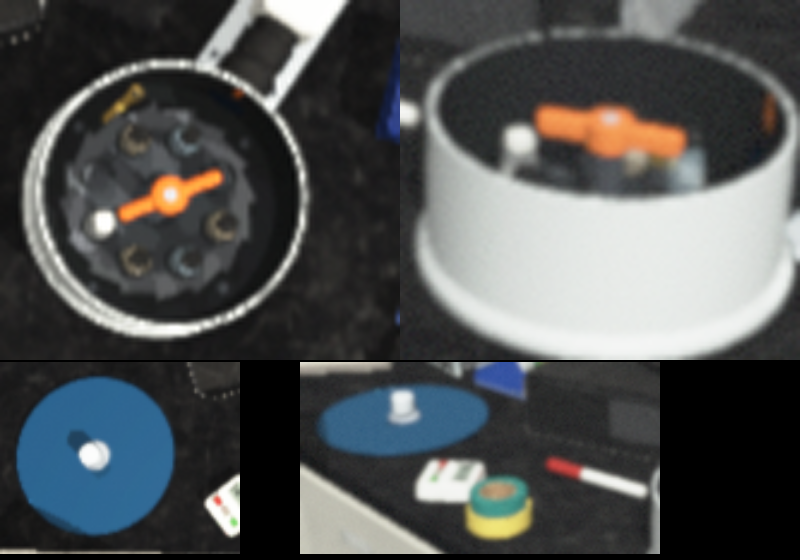

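Crops: hub at top pixel (337.5,228.7), the white-cap end of the bar pointing left and slightly down, and the orange wall mark up-right at about (354,203). That puts the carousel at roughly -215°. The knob is at top pixel (164.6,238.7), and the path is clear. I'll move over the cover first for a wrist view.

drive_tool(
  moves=[
    {"translation": [-0.78,-0.57,0],"rotation": [0,0,0]},
    {"translation": [-0.78,-0.57,0],"rotation": [0,0,0]},
    {"translation": [-0.78,-0.57,0],"rotation": [0,0,0]},
    {"translation": [-0.78,-0.57,0],"rotation": [0,0,0]},
    {"translation": [-0.78,-0.57,0],"rotation": [0,0,0]},
    {"translation": [-0.78,-0.57,0],"rotation": [0,0,0]},
    {"translation": [-0.78,-0.57,0],"rotation": [0,0,0]},
    {"translation": [-0.78,-0.57,0],"rotation": [0,0,0]},
    {"translation": [-0.78,-0.57,0],"rotation": [0,0,0]},
    {"translation": [-0.78,-0.57,0],"rotation": [0,0,0]},
    {"translation": [-0.78,-0.57,0],"rotation": [0,0,0]},
    {"translation": [-0.78,-0.57,0],"rotation": [0,0,0]},
    {"translation": [-0.78,-0.57,0],"rotation": [0,0,0]},
    {"translation": [-0.78,-0.57,0],"rotation": [0,0,0]},
    {"translation": [-0.78,-0.57,0],"rotation": [0,0,0]},
    {"translation": [-0.78,-0.57,0],"rotation": [0,0,0]},
    {"translation": [-0.78,-0.57,0],"rotation": [0,0,0]},
    {"translation": [-0.78,-0.57,0],"rotation": [0,0,0]},
    {"translation": [-0.78,-0.57,0],"rotation": [0,0,0]},
    {"translation": [-0.78,-0.57,0],"rotation": [0,0,0]},
  ],
)

```text
t: 1.82
tcp_pos: [0.4739, 0.2463, 0.2312]
eef_rot: [-0.0, 0.135, 0.991, -0.0]
wrist_force: [0.6, 0.4, 0.7]
gripper_width: 1.002
grip_force: 0.0
```

Run:
```python
from h import *
import pickle
s,im=snap("wrist","pics/w_cover.png"); pickle.dump(s,open("w_cover.pkl","wb"))
```

```text
(no output)
```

View pics/w_cover.png

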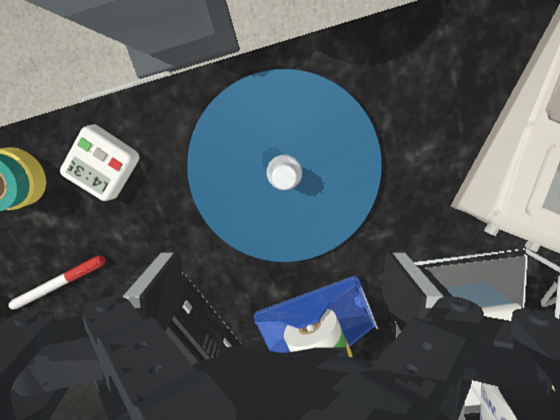

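drive_tool(
  moves=[
    {"translation": [-0.185,-0.99,0],"rotation": [0,0,0]},
    {"translation": [-0.185,-0.99,0],"rotation": [0,0,0]},
    {"translation": [-0.185,-0.99,0],"rotation": [0,0,0]},
    {"translation": [-0.185,-0.99,0],"rotation": [0,0,0]},
    {"translation": [-0.185,-0.99,0],"rotation": [0,0,0]},
    {"translation": [-0.185,-0.99,0],"rotation": [0,0,0]},
    {"translation": [-0.185,-0.99,0],"rotation": [0,0,0]},
    {"translation": [-0.185,-0.99,0],"rotation": [0,0,0]},
    {"translation": [-0.185,-0.99,0],"rotation": [0,0,0]},
    {"translation": [-0.185,-0.99,0],"rotation": [0,0,0]},
    {"translation": [-0.185,-0.99,0],"rotation": [0,0,0]},
    {"translation": [-0.445,-0.827,0],"rotation": [0,0,0]},
    {"translation": [-0.445,-0.827,0],"rotation": [0,0,0]},
    {"translation": [-0.445,-0.827,0],"rotation": [0,0,0]},
    {"translation": [-0.445,-0.827,0],"rotation": [0,0,0]},
    {"translation": [-0.445,-0.827,0],"rotation": [0,0,0]},
    {"translation": [-0.445,-0.827,0],"rotation": [0,0,0]},
    {"translation": [-0.445,-0.827,0],"rotation": [0,0,0]},
    {"translation": [-0.445,-0.827,0],"rotation": [0,0,0]},
    {"translation": [-0.445,-0.827,0],"rotation": [0,0,0]},
  ],
)

```text
t: 3.53
tcp_pos: [0.4963, -0.2358, 0.2312]
eef_rot: [-0.0, 0.135, 0.991, 0.0]
wrist_force: [-0.1, 0.7, 0.5]
gripper_width: 0.997
grip_force: 0.0
```

The wrist view shows the knob at (284,174) and the cover disc centred near (284,165), with the timer, tape and pen well to the left. Next, the housing.

Run:
```python
from h import *
import pickle
s,im=snap("wrist","pics/w_h.png"); pickle.dump(s,open("w_h.pkl","wb"))
```

```text
(no output)
```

View pics/w_h.png

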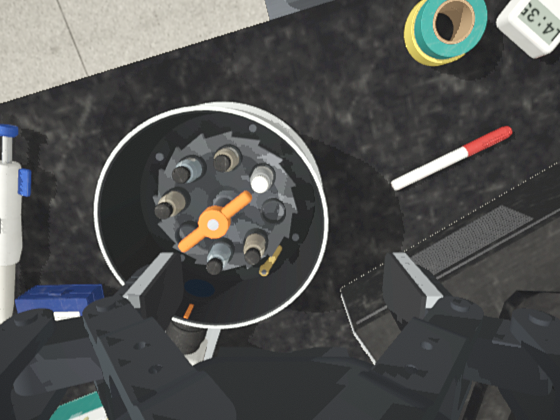

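Wrist view: hub top at (212,225), bar from (182,249) to its white-cap end at (250,197), white cap at (262,177), orange wall mark at (188,311), brass pawl at (270,262).

```bash
cat > m.py <<'E'
from h import *
import pickle
from scipy.optimize import least_squares
np.set_printoptions(precision=4,suppress=True)
def orange(im):
    h=cv2.cvtColor(im,cv2.COLOR_BGR2HSV); m=cv2.inRange(h,(5,150,130),(17,255,255))
    k,l,st,ce=cv2.connectedComponentsWithStats(m); return [(st[i,4],np.argwhere(l==i)[:,::-1].astype(float)) for i in range(1,k) if st[i,4]>3]
def rimfit(im,K,P,c0,z=.094,r=.1005):
    # search rim ring by maximising brightness of the projected ring, sides free of gripper
    g=cv2.GaussianBlur(cv2.cvtColor(im,cv2.COLOR_BGR2GRAY),(0,0),1.0).astype(float); a=np.radians(np.arange(0,360,2))
    def sc(c):
        f=lambda r:cv2.remap(g.astype(np.float32),*[q.astype(np.float32)[None] for q in proj(K,P,np.c_[c[0]+r*np.cos(a),c[1]+r*np.sin(a),0*a+z]).T],1)[0]
        return np.mean(np.clip(f(r),0,220)-f(r-.008))
    for st in(.003,.001,.0003):
        G=[(sc((c0[0]+i*st,c0[1]+j*st)),c0[0]+i*st,c0[1]+j*st) for i in range(-5,6) for j in range(-5,6)]; b=max(G); c0=b[1:]
    return b
def cyl(o,d,c,r):
    o2=o[:2]-c;A=d[:2]@d[:2];B=o2@d[:2];C=o2@o2-r*r; t=(-B+np.sqrt(B*B-A*C))/A; return o+t*d
E
python3 - <<'E'
from m import *
wi=cv2.imread("pics/w_h.png");ws=pickle.load(open("w_h.pkl","rb"));ti=cv2.imread("pics/top0.png")
W=cam("wrist",ws)[:2];Tp=cam("top")[:2]
hub=tri([ray(*W,212,225),ray(*Tp,337.4,228.7)]);print("hub tri",hub, at_z(*W,212,225,.087),at_z(*Tp,337.4,228.7,.087))
for n,im,C in(("w",wi,W),("t",ti,Tp)):
    b=rimfit(im,*C,hub[:2]);print(n,"rim",b); c=np.array(b[1:])
    for A,p in orange(im):
        if len(p)<200 and n=="w" and not(170<p[:,0].mean()<205 and p[:,1].mean()>295): continue
        if n=="t" and p[:,1].mean()<190: continue
        X=np.array([at_z(*C,u,v,.085) for u,v in p])
        w,V=np.linalg.eigh(np.cov(X[:,:2].T)); d=V[:,1]
        q=cyl(*ray(*C,*p.mean(0)),c,.098)
        print(A,p.mean(0),"mean",X.mean(0),"ang",np.degrees(np.arctan2(d[1],d[0])),"wallaz",np.degrees(np.arctan2(*(q[:2]-c)[::-1])),q)
print("white cap",at_z(*W,262,178,.067))
cs=pickle.load(open("w_cover.pkl","rb"));Cw=cam("wrist",cs)[:2]
print("knob tri",tri([ray(*Cw,285,175),ray(*Tp,164.6,238.7)]),at_z(*Cw,285,176,.039),at_z(*Tp,164.6,238.7,.039))
im=cv2.imread("pics/w_cover.png");h=cv2.cvtColor(im,cv2.COLOR_BGR2HSV);m=cv2.inRange(h,(95,120,40),(120,255,255))
m=cv2.morphologyEx(m,cv2.MORPH_OPEN,np.ones((5,5)));k,l,st,ce=cv2.connectedComponentsWithStats(m);i=1+np.argmax(st[1:,4])
cn=max(cv2.findContours((l==i).astype(np.uint8),0,1)[0],key=len)[:,0].astype(float)
X=np.array([at_z(*Cw,u,v,.009) for u,v in cn]);r=least_squares(lambda p:np.hypot(X[:,0]-p[0],X[:,1]-p[1])-p[2],[.47,.25,.107],loss="soft_l1",f_scale=.002);print("disc",r.x)
E
```

```text
hub tri [ 0.5096 -0.3064  0.0851] [ 0.5094 -0.3053  0.087 ] [ 0.509  -0.3066  0.087 ]
w rim (np.float32(153.89642), np.float64(0.5088524440698493), np.float64(-0.30468179580970706))
617 [221.7844 217.8136] mean [ 0.506  -0.2954  0.085 ] ang 116.60915821460226 wallaz -44.3363877756528 [ 0.5789 -0.3732 -0.2069]
65 [188.     311.2308] mean [ 0.588  -0.3569  0.085 ] ang 138.5416435493876 wallaz -33.71331356512617 [ 0.5904 -0.3591  0.0805]
t rim (np.float32(107.52454), np.float64(0.5098524440698493), np.float64(-0.30538179580970704))
134 [337.0448 228.3806] mean [ 0.5101 -0.3058  0.085 ] ang 112.8825478165198 wallaz -62.3398445194509 [ 0.5553 -0.3922 -0.483 ]
white cap [ 0.4834 -0.2518  0.067 ]
knob tri [0.473  0.2485 0.0053] [0.4699 0.2502 0.039 ] [0.4698 0.2379 0.039 ]
disc [0.4708 0.2492 0.1066]
```

Hub and rim agree at about (0.509,-0.305). The carousel stands at about -212°, and the cover is at (0.4705,0.2495). My plan is to straddle the hub with half-open fingers and turn the wrist about the carousel axis, so both fingers push the bar as a pure couple. To have enough wrist range, I first turn about 190° clockwise in the air.

drive_tool(
  moves=[
    {"translation": [-0.41,-0.84,0],"rotation": [0,0,0]},
    {"translation": [-0.41,-0.84,0],"rotation": [0,0,0]},
    {"translation": [-0.41,-0.84,0],"rotation": [0,0,0]},
    {"translation": [0,0,0.12],"rotation": [0,0,1]},
    {"translation": [0,0,0.12],"rotation": [0,0,1]},
    {"translation": [0,0,0.12],"rotation": [0,0,1]},
    {"translation": [0,0,0.12],"rotation": [0,0,1]},
    {"translation": [0,0,0.12],"rotation": [0,0,1]},
    {"translation": [0,0,0.12],"rotation": [0,0,1]},
    {"translation": [0,0,0.12],"rotation": [0,0,1]},
    {"translation": [0,0,0.12],"rotation": [0,0,1]},
    {"translation": [0,0,0.12],"rotation": [0,0,1]},
    {"translation": [0,0,0.12],"rotation": [0,0,1]},
    {"translation": [0,0,0.12],"rotation": [0,0,1]},
    {"translation": [0,0,0.12],"rotation": [0,0,1]},
    {"translation": [0,0,0.12],"rotation": [0,0,1]},
    {"translation": [0,0,0.12],"rotation": [0,0,1]},
    {"translation": [0,0,0.12],"rotation": [0,0,1]},
    {"translation": [0,0,0.12],"rotation": [0,0,1]},
    {"translation": [0,0,0.12],"rotation": [0,0,1]},
  ],
  jaw=0.6,
)

```text
t: 5.25
tcp_pos: [0.509, -0.3033, 0.18]
eef_rot: [-0.0, 0.856, 0.516, -0.0]
wrist_force: [-1.1, 0.1, 0.3]
gripper_width: 0.598
grip_force: 0.0
```

drive_tool(
  moves=[
    {"translation": [0,0,0.12],"rotation": [0,0,1]},
    {"translation": [0,0,0.12],"rotation": [0,0,1]},
    {"translation": [0,0,0.12],"rotation": [0,0,1]},
    {"translation": [0,0,0.12],"rotation": [0,0,1]},
    {"translation": [0,0,0.12],"rotation": [0,0,1]},
    {"translation": [0,0,0.12],"rotation": [0,0,1]},
    {"translation": [0,0,0.12],"rotation": [0,0,1]},
    {"translation": [0,0,0.12],"rotation": [0,0,1]},
    {"translation": [0,0,0.12],"rotation": [0,0,1]},
    {"translation": [0,0,0.12],"rotation": [0,0,1]},
    {"translation": [0,0,0.12],"rotation": [0,0,1]},
    {"translation": [0,0,0.12],"rotation": [0,0,1]},
    {"translation": [0,0,0.12],"rotation": [0,0,1]},
    {"translation": [0,0,0.12],"rotation": [0,0,1]},
    {"translation": [0,0,0.12],"rotation": [0,0,1]},
  ],
)

```text
t: 6.5
tcp_pos: [0.509, -0.3033, 0.135]
eef_rot: [-0.0, 0.971, -0.24, -0.0]
wrist_force: [0.6, -0.0, 0.1]
gripper_width: 0.598
grip_force: 0.0
```

Run:
```python
from m import *
s,im=snap("wrist","pics/w_h2.png");pickle.dump(s,open("w_h2.pkl","wb"));T=T_tool(s)
print(s["t"],s["joint_pos"],s["tcp_pos"],T[:3,:2].T,np.degrees(np.arctan2(T[1,1],T[0,1])),s["wrist_torque"])
im=cv2.imread("pics/w_h2.png");W=cam("wrist",s)[:2]
print(proj(*W,[[.509,-.305,.087]]))
```

```text
6.5 [-0.5885  0.5128  1.8212  0.      0.8079  1.4676] [ 0.509  -0.3033  0.135 ] [[ 0.8845 -0.4665 -0.0004]
 [-0.4665 -0.8845 -0.    ]] -117.80934692407007 [-0.0264  0.02   -0.0366]
[[285.3801 223.7975]]
```

View pics/w_h2.png

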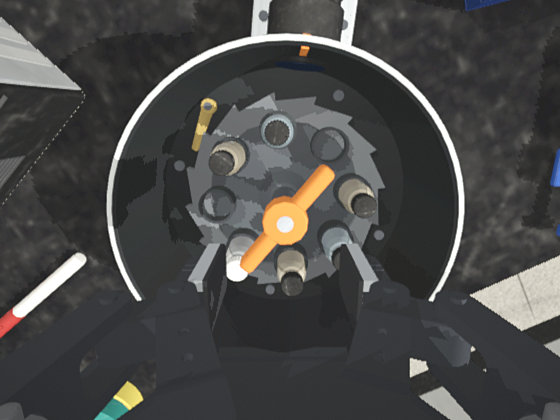

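Hub at (285,222), within 1–2 px of the prediction; bar from (242,270) to (328,170), wall mark at (304,50). The fingers straddle the hub clear of the bar. Descending.

drive_tool(
  moves=[
    {"translation": [0,0.05,0.42],"rotation": [0,0,0]},
    {"translation": [0,0,0.42],"rotation": [0,0,0]},
    {"translation": [0,0,0.42],"rotation": [0,0,0]},
    {"translation": [0,0,0.42],"rotation": [0,0,0]},
    {"translation": [0,0,0.42],"rotation": [0,0,0]},
    {"translation": [0,0,0.38],"rotation": [0,0,0]},
    {"translation": [0,0,0],"rotation": [0,0,0]},
  ],
)

```text
t: 7.13
tcp_pos: [0.5074, -0.304, 0.0709]
eef_rot: [-0.001, 0.971, -0.238, -0.001]
wrist_force: [-0.6, -0.4, 0.2]
gripper_width: 0.602
grip_force: 0.0
```

Run:
```python
from m import *
s0=pickle.load(open("w_h2.pkl","rb"));im=cv2.imread("pics/w_h2.png");W=cam("wrist",s0)[:2]
b=rimfit(im,*W,(.509,-.305));print(b);c=np.array(b[1:])
print("hub",at_z(*W,285.5,223,.087))
for A,p in orange(im):
    if A>1000:
        X=np.array([at_z(*W,u,v,.083) for u,v in p]);w,V=np.linalg.eigh(np.cov(X[:,:2].T));d=V[:,1];print("bar",A,X.mean(0),np.degrees(np.arctan2(d[1],d[0])))
    elif p[:,1].mean()<80 and 270<p[:,0].mean()<340:
        q=cyl(*ray(*W,*p.mean(0)),c,.098);print("mark",p.mean(0),q,np.degrees(np.arctan2(*(q[:2]-c)[::-1])))
s=sense();print(s["tcp_pos"],s["wrist_force"],s["wrist_torque"])
```

```text
(np.float32(111.83959), 0.5094, -0.30469999999999997)
hub [ 0.5094 -0.3053  0.087 ]
mark [303.8133  50.4667] [ 0.5907 -0.3594  0.0773] -33.959075178400326
bar 1097 [ 0.5139 -0.3051  0.083 ] 114.19481654958011
[ 0.5074 -0.304   0.0709] [-0.6347 -0.3809  0.1708] [0.0018 0.0542 0.0084]
```

drive_tool(
  moves=[
    {"translation": [0.05,0,0],"rotation": [0,0,-0.6]},
    {"translation": [0,0,0],"rotation": [0,0,-0.8]},
    {"translation": [0,0,0],"rotation": [0,0,-0.8]},
    {"translation": [0,0,0],"rotation": [0,0,-0.8]},
    {"translation": [0,0,0],"rotation": [0,0,-1]},
    {"translation": [0,0,0],"rotation": [0,0,-1]},
    {"translation": [0,0,0],"rotation": [0,0,-1]},
    {"translation": [0,0,0],"rotation": [0,0,-1]},
    {"translation": [0,0,0],"rotation": [0,0,-1]},
    {"translation": [0,0,0],"rotation": [0,0,-1]},
  ],
)

```text
t: 7.97
tcp_pos: [0.5098, -0.3053, 0.0734]
eef_rot: [0.0, 0.973, 0.232, 0.0]
wrist_force: [0.5, 0.1, -0.3]
gripper_width: 0.602
grip_force: 0.4
```

```bash
cat > bar.py <<'E'
from m import *
import sys
s,_=snap("wrist",f"pics/{sys.argv[1]}.png");im=cv2.imread(f"pics/{sys.argv[1]}.png");W=cam("wrist",s)[:2];T=T_tool(s)
f=np.degrees(np.arctan2(T[1,1],T[0,1]))
print("t",s["t"],"finger",f,"j6",s["joint_pos"][5],s["tcp_pos"],"F",s["wrist_force"],"M",s["wrist_torque"])
for A,p in orange(im):
    if A>300:
        X=np.array([at_z(*W,u,v,.083) for u,v in p]);w,V=np.linalg.eigh(np.cov(X[:,:2].T));d=V[:,1];a=np.degrees(np.arctan2(d[1],d[0]));print("bar",A,p.mean(0),a%180,"lag",(a-f)%180)
E
python3 bar.py p1
```

```text
t 7.9667 finger -63.20627703996205 j6 0.5123830784102973 [ 0.5098 -0.3053  0.0734] F [ 0.4527  0.1226 -0.2641] M [ 0.0608 -0.05    0.0481]
bar 336 [492.3333 158.378 ] 102.31442766894224 lag 165.5207047089043
bar 3282 [298.7943 248.007 ] 147.45414643892957 lag 30.66042347889163
```

View pics/p1.png

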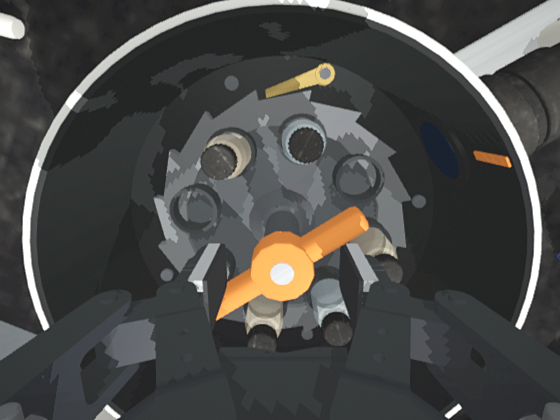

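The push works: the bar follows at a lag of about 31°, with both fingers against it. Continuing.

drive_tool(
  moves=[
    {"translation": [0,0,0],"rotation": [0,0,-1]},
    {"translation": [0,0,0],"rotation": [0,0,-1]},
    {"translation": [0,0,0],"rotation": [0,0,-1]},
    {"translation": [0,0,0],"rotation": [0,0,-1]},
    {"translation": [0,0,0],"rotation": [0,0,-1]},
    {"translation": [0,0,0],"rotation": [0,0,-1]},
    {"translation": [0,0,0],"rotation": [0,0,-1]},
    {"translation": [0,0,0],"rotation": [0,0,-1]},
    {"translation": [0,0,0],"rotation": [0,0,-1]},
    {"translation": [0,0,0],"rotation": [0,0,-1]},
    {"translation": [0,0,0],"rotation": [0,0,-1]},
    {"translation": [0,0,0],"rotation": [0,0,-1]},
    {"translation": [0,0,0],"rotation": [0,0,-1]},
    {"translation": [0,0,0],"rotation": [0,0,-1]},
    {"translation": [0,0,0],"rotation": [0,0,-1]},
    {"translation": [0,0,0],"rotation": [0,0,-1]},
    {"translation": [0,0,0],"rotation": [0,0,-1]},
    {"translation": [0,0,0],"rotation": [0,0,-1]},
    {"translation": [0,0,0],"rotation": [0,0,-1]},
    {"translation": [0,0,0],"rotation": [0,0,-1]},
  ],
)

```text
t: 9.68
tcp_pos: [0.5095, -0.3051, 0.0734]
eef_rot: [-0.0, 0.287, 0.958, 0.0]
wrist_force: [-0.7, 0.9, 0.4]
gripper_width: 0.601
grip_force: 2.3
```

drive_tool(
  moves=[
    {"translation": [0,0,0],"rotation": [0,0,-1]},
    {"translation": [0,0,0],"rotation": [0,0,-1]},
    {"translation": [0,0,0],"rotation": [0,0,-1]},
    {"translation": [0,0,0],"rotation": [0,0,-1]},
    {"translation": [0,0,0],"rotation": [0,0,-0.8]},
    {"translation": [0,0,0],"rotation": [0,0,-0.6]},
    {"translation": [0,0,0],"rotation": [0,0,-0.4]},
    {"translation": [0,0,0],"rotation": [0,0,-0.3]},
    {"translation": [0,0,0],"rotation": [0,0,0]},
  ],
)

```text
t: 10.43
tcp_pos: [0.5097, -0.3053, 0.0734]
eef_rot: [0.0, -0.027, 1.0, -0.0]
wrist_force: [0.0, 0.5, 0.3]
gripper_width: 0.595
grip_force: 0.1
```

```bash
python3 bar.py p2; python3 -c "
from m import *
snap('top','pics/t2.png');snap('scene','pics/s2.png')
w=cv2.imread('pics/p2.png');t=cv2.imread('pics/t2.png');s=cv2.imread('pics/s2.png')
o=np.zeros((600,800,3),np.uint8);o[:300,:400]=cv2.resize(w,(400,300));o[:300,400:]=cv2.resize(t[191:266,290:390],(400,300),interpolation=2);o[300:,:400]=cv2.resize(s[205:295,250:370],(400,300),interpolation=2)
cv2.imwrite('pics/c2.png',o)"
```

```text
t 10.4333 finger 93.05571378076564 j6 -2.214810122265176 [ 0.5097 -0.3053  0.0734] F [0.0349 0.4969 0.3232] M [ 0.0271  0.0264 -0.0328]
bar 5382 [291.3857 260.3296] 128.4816118255192 lag 35.42589804475355
```

View pics/c2.png

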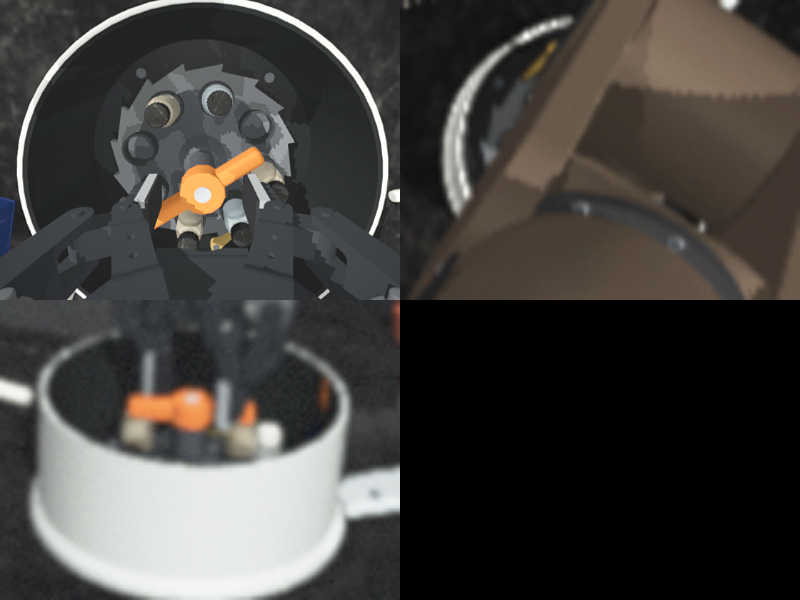

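Lag about 35°, with the white-cap end now at about 306°; it needs about 29° more to stop roughly 10° past the lens. I'll make that last push and then take a measurement.

drive_tool(
  moves=[
    {"translation": [0,0,0],"rotation": [0,0,-0.8]},
    {"translation": [0,0,0],"rotation": [0,0,-1]},
    {"translation": [0,0,0],"rotation": [0,0,-1]},
    {"translation": [0,0,0],"rotation": [0,0,-0.9]},
    {"translation": [0,0,0],"rotation": [0,0,-0.6]},
    {"translation": [0,0,0],"rotation": [0,0,-0.4]},
    {"translation": [0,0,0],"rotation": [0,0,-0.2]},
    {"translation": [0,0,0],"rotation": [0,0,0]},
  ],
)

```text
t: 11.25
tcp_pos: [0.5097, -0.3053, 0.0734]
eef_rot: [0.0, -0.279, 0.96, -0.0]
wrist_force: [0.6, 1.2, 0.4]
gripper_width: 0.603
grip_force: 0.7
```

```bash
python3 bar.py p3
```

```text
t 11.25 finger 122.4436299342322 j6 -2.727838695317623 [ 0.5097 -0.3053  0.0734] F [0.629  1.199  0.4459] M [ 0.0862 -0.1274 -0.0046]
bar 5323 [291.099  260.6432] 157.5513938169234 lag 35.10776388269119
```

drive_tool(
  moves=[
    {"translation": [0,0,0],"rotation": [0,0,0.6]},
    {"translation": [0,0,0],"rotation": [0,0,1]},
    {"translation": [0,0,0],"rotation": [0,0,1]},
    {"translation": [0,0,0],"rotation": [0,0,1]},
    {"translation": [0,0,0],"rotation": [0,0,1]},
    {"translation": [0,0,0],"rotation": [0,0,1]},
    {"translation": [0,0,0],"rotation": [0,0,1]},
    {"translation": [0,0,0],"rotation": [0,0,1]},
    {"translation": [0,0,0],"rotation": [0,0,1]},
  ],
)

```text
t: 12.05
tcp_pos: [0.5095, -0.3053, 0.0733]
eef_rot: [-0.0, 0.17, 0.986, -0.0]
wrist_force: [0.4, 0.1, 0.9]
gripper_width: 0.597
grip_force: 0.0
```

```bash
python3 bar.py p4
```

```text
t 12.05 finger 70.4646108627978 j6 -1.8205198514430914 [ 0.5095 -0.3053  0.0733] F [0.36   0.093  0.8988] M [ 0.0403  0.0208 -0.0291]
bar 4232 [284.0191 258.2254] 155.0793932253322 lag 84.61478236253441
```

View pics/p4.png

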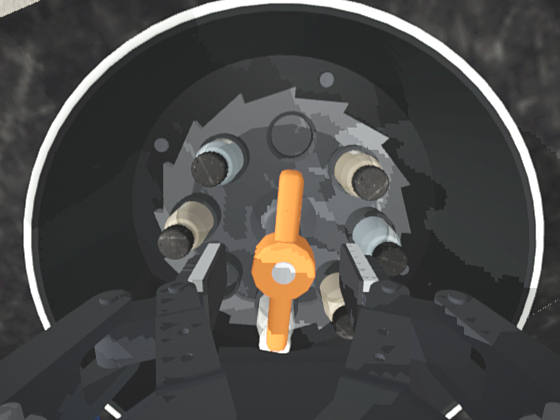

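Measured at about 155°, i.e. 335° for the white-cap end: about 9° past the lens, and not half a gap. In the picture the bar stands clear of both fingers, with the white cap under its lower end. Now I'll turn back gently the other way.

drive_tool(
  moves=[
    {"translation": [0,0,0],"rotation": [0,0,0.8]},
    {"translation": [0,0,0],"rotation": [0,0,1]},
    {"translation": [0,0,0],"rotation": [0,0,1]},
    {"translation": [0,0,0],"rotation": [0,0,1]},
    {"translation": [0,0,0],"rotation": [0,0,1]},
    {"translation": [0,0,0],"rotation": [0,0,1]},
    {"translation": [0,0,0],"rotation": [0,0,1]},
    {"translation": [0,0,0],"rotation": [0,0,1]},
    {"translation": [0,0,0],"rotation": [0,0,0.7]},
    {"translation": [0,0,0],"rotation": [0,0,0.4]},
    {"translation": [0,0,0],"rotation": [0,0,0.25]},
    {"translation": [0,0,0],"rotation": [0,0,0.25]},
    {"translation": [0,0,0],"rotation": [0,0,0.25]},
    {"translation": [0,0,0],"rotation": [0,0,0]},
  ],
)

```text
t: 13.27
tcp_pos: [0.5096, -0.3053, 0.0733]
eef_rot: [0.0, 0.623, 0.782, -0.0]
wrist_force: [0.7, 0.1, -0.2]
gripper_width: 0.602
grip_force: 0.0
```

```bash
python3 bar.py p5
```

```text
t 13.2667 finger 12.9609062734237 j6 -0.816883020454436 [ 0.5096 -0.3053  0.0733] F [ 0.7046  0.0591 -0.2496] M [-0.0042 -0.0018  0.0186]
bar 5359 [276.3993 259.5675] 153.24982795463336 lag 140.28892168120967
```

drive_tool(
  moves=[
    {"translation": [0,0,0],"rotation": [0,0,0.2]},
    {"translation": [0,0,0],"rotation": [0,0,0.2]},
    {"translation": [0,0,0],"rotation": [0,0,0.2]},
    {"translation": [0,0,0],"rotation": [0,0,0.2]},
    {"translation": [0,0,0],"rotation": [0,0,0.2]},
    {"translation": [0,0,0],"rotation": [0,0,0.2]},
    {"translation": [0,0,0],"rotation": [0,0,0.2]},
    {"translation": [0,0,0],"rotation": [0,0,0.2]},
    {"translation": [0,0,0],"rotation": [0,0,0]},
  ],
)

```text
t: 14.07
tcp_pos: [0.5096, -0.3053, 0.0733]
eef_rot: [-0.0, 0.687, 0.727, -0.0]
wrist_force: [-0.3, 0.3, 0.6]
gripper_width: 0.6
grip_force: 0.1
```

```bash
python3 bar.py p6
```

```text
t 14.0667 finger 3.2707382492553565 j6 -0.6477818956463229 [ 0.5096 -0.3053  0.0733] F [-0.2979  0.3392  0.5762] M [-0.017  -0.0051 -0.0092]
bar 4944 [274.3792 260.1353] 147.18962666687287 lag 143.91888841761752
```

drive_tool(
  moves=[
    {"translation": [0,0,0],"rotation": [0,0,0.1]},
    {"translation": [0,0,0],"rotation": [0,0,0.1]},
    {"translation": [0,0,0],"rotation": [0,0,0.1]},
    {"translation": [0,0,0],"rotation": [0,0,0.1]},
    {"translation": [0,0,0],"rotation": [0,0,0]},
  ],
)

```text
t: 14.53
tcp_pos: [0.5096, -0.3053, 0.0733]
eef_rot: [0.0, 0.701, 0.713, -0.0]
wrist_force: [-0.0, 0.3, 0.1]
gripper_width: 0.602
grip_force: 0.3
```

```bash
python3 bar.py p7
```

```text
t 14.5333 finger 0.9271062946319499 j6 -0.6068961873414495 [ 0.5096 -0.3053  0.0733] F [-0.0469  0.2548  0.0988] M [0.1266 0.0079 0.026 ]
bar 4774 [273.8492 259.6475] 145.22181215155746 lag 144.2947058569255
```

drive_tool(
  moves=[
    {"translation": [0,0,0],"rotation": [0,0,0.1]},
    {"translation": [0,0,0],"rotation": [0,0,0.1]},
    {"translation": [0,0,0],"rotation": [0,0,0.1]},
    {"translation": [0,0,0],"rotation": [0,0,0]},
  ],
)

```text
t: 14.92
tcp_pos: [0.5096, -0.3052, 0.0733]
eef_rot: [-0.0, 0.712, 0.702, 0.0]
wrist_force: [0.2, 2.3, 0.4]
gripper_width: 0.596
grip_force: 1.2
```

```bash
python3 bar.py p8
```

```text
t 14.9167 finger -0.8734561300161395 j6 -0.5754675103576061 [ 0.5096 -0.3052  0.0733] F [0.1629 2.2544 0.3897] M [ 0.2087 -0.0477  0.0685]
bar 4721 [273.6437 259.727 ] 143.7710055665124 lag 144.64446169652854
```

drive_tool(
  moves=[
    {"translation": [0,0,0],"rotation": [0,0,0.1]},
    {"translation": [0,0,0],"rotation": [0,0,0.1]},
    {"translation": [0,0,0],"rotation": [0,0,0.1]},
    {"translation": [0,0,0],"rotation": [0,0,0]},
  ],
)

```text
t: 15.3
tcp_pos: [0.5096, -0.3052, 0.0733]
eef_rot: [-0.0, 0.723, 0.691, -0.0]
wrist_force: [0.9, 2.4, -0.6]
gripper_width: 0.599
grip_force: 11.2
```

```bash
python3 bar.py p9
```

```text
t 15.3 finger -2.6464030209464386 j6 -0.5442443745125544 [ 0.5096 -0.3052  0.0733] F [ 0.9408  2.3646 -0.584 ] M [ 0.3708 -0.1429  0.6213]
bar 4592 [272.706  259.3672] 143.66489884389347 lag 146.31130186483992
```

The bar no longer moves, and the reaction torque (0.6 N m) and pad force (11 N) rise sharply, so the pawl has gripped. The white-cap end is at about 146+180°, on the lens. I'll back off and lift.

drive_tool(
  moves=[
    {"translation": [0,0,0],"rotation": [0,0,-0.3]},
    {"translation": [0,0,0],"rotation": [0,0,-0.8]},
    {"translation": [0,0,0],"rotation": [0,0,-1]},
    {"translation": [0,0,-0.5],"rotation": [0,0,0]},
    {"translation": [0,0,-0.9],"rotation": [0,0,0]},
    {"translation": [0,0,-1],"rotation": [0,0,0]},
    {"translation": [0,0,-1],"rotation": [0,0,0]},
    {"translation": [0,0,-1],"rotation": [0,0,0]},
    {"translation": [0,0,-1],"rotation": [0,0,0]},
    {"translation": [0,0,-1],"rotation": [0,0,0]},
    {"translation": [0,0,0],"rotation": [0,0,0]},
  ],
  jaw=0.6,
)

```text
t: 16.27
tcp_pos: [0.5115, -0.3067, 0.2392]
eef_rot: [0.004, 0.644, 0.765, 0.0]
wrist_force: [0.9, -1.0, -0.0]
gripper_width: 0.596
grip_force: 0.0
```

```bash
python3 bar.py p10
python3 - <<'E'
from m import *
s=sense();W=cam("wrist",s)[:2];im=cv2.imread("pics/p10.png")
print(T_tool(s)[:3,:2].T, rimfit(im,*W,(.509,-.305)))
h=cv2.cvtColor(im,cv2.COLOR_BGR2HSV);m=cv2.inRange(h,(0,0,170),(179,60,255));k,l,st,ce=cv2.connectedComponentsWithStats(m)
c=np.array([.5095,-.305])
for i in range(1,k):
    X=at_z(*W,*ce[i],.067)[:2]-c
    if 30<st[i,4]<3000 and np.hypot(*X)<.075: print("white",st[i],np.hypot(*X),np.degrees(np.arctan2(X[1],X[0])))
for A,p in orange(im):
    q=at_z(*W,*p.mean(0),.078)[:2]-c
    print("or",A,p.mean(0),np.hypot(*q),np.degrees(np.arctan2(q[1],q[0])))
E
```

```text
t 16.2667 finger 9.762531973105885 j6 -0.7611778277979155 [ 0.5115 -0.3067  0.2392] F [ 0.9102 -0.9819 -0.0287] M [ 0.0166 -0.0049 -0.023 ]
bar 500 [279.112 178.174] 147.45086743161085 lag 137.68833545850495
[[-0.1698  0.9855 -0.0039]
 [ 0.9855  0.1698  0.004 ]] (np.float32(156.1949), 0.508, -0.303)
white [250  98  29  19 259] 0.07049429980786952 111.94811768775476
white [268 115  14  21  46] 0.0546183953728607 108.20915903961156
white [305 131  12  18  54] 0.04790775818175458 67.0291950151679
white [322 169  17  17  49] 0.04361096314475908 18.302980031128445
white [275 181  11  11  97] 0.0029793768288369988 -104.39681410587397
white [309 206  18  20 235] 0.04964038401967061 -31.85860640105845
or 500 [279.112 178.174] 0.006976949771955049 114.71751855453286
or 45 [287.2    202.8889] 0.0176533674865162 -61.40138957559398
```

The white cap stands at -32° against the mark at -34°, at the lens within measuring error. Now to the cover.

drive_tool(
  moves=[
    {"translation": [0.94,-0.045,0],"rotation": [0,0,0]},
    {"translation": [0.94,-0.045,0],"rotation": [0,0,0]},
    {"translation": [0.94,-0.045,0],"rotation": [0,0,0]},
    {"translation": [0.94,-0.045,0],"rotation": [0,0,0]},
    {"translation": [0.94,-0.045,0],"rotation": [0,0,0]},
    {"translation": [0.94,-0.045,0],"rotation": [0,0,0]},
    {"translation": [0.94,-0.045,0],"rotation": [0,0,0]},
    {"translation": [0.94,-0.045,0],"rotation": [0,0,0]},
    {"translation": [0.94,-0.045,0],"rotation": [0,0,0]},
    {"translation": [0.94,-0.045,0],"rotation": [0,0,0]},
    {"translation": [0.94,-0.045,0],"rotation": [0,0,0]},
    {"translation": [0.94,-0.045,0],"rotation": [0,0,0]},
    {"translation": [0.906,0.226,0],"rotation": [0,0,0]},
    {"translation": [0.906,0.226,0],"rotation": [0,0,0]},
    {"translation": [0.906,0.226,0],"rotation": [0,0,0]},
    {"translation": [0.906,0.226,0],"rotation": [0,0,0]},
    {"translation": [0.906,0.226,0],"rotation": [0,0,0]},
    {"translation": [0.906,0.226,0],"rotation": [0,0,0]},
    {"translation": [0.906,0.226,0],"rotation": [0,0,0]},
    {"translation": [0.906,0.226,0],"rotation": [0,0,0]},
  ],
  jaw=0.8,
)

```text
t: 17.98
tcp_pos: [0.46, 0.1574, 0.2331]
eef_rot: [-0.0, 0.644, 0.765, -0.0]
wrist_force: [0.1, 0.6, -0.1]
gripper_width: 0.802
grip_force: 0.0
```

drive_tool(
  moves=[
    {"translation": [0.906,0.226,0.4],"rotation": [0,0,0]},
    {"translation": [0.906,0.226,0.8],"rotation": [0,0,0]},
    {"translation": [0.906,0.226,0.8],"rotation": [0,0,0]},
    {"translation": [0.906,0.226,0.8],"rotation": [0,0,0]},
    {"translation": [0,0,0.6],"rotation": [0,0,0]},
    {"translation": [0,0,0],"rotation": [0,0,0]},
  ],
)

```text
t: 18.48
tcp_pos: [0.465, 0.2497, 0.1454]
eef_rot: [-0.001, 0.643, 0.766, -0.002]
wrist_force: [-1.0, -1.3, -0.6]
gripper_width: 0.801
grip_force: 0.0
```

```bash
cat > cov.py <<'E'
from m import *
s,_=snap("wrist","pics/cov.png");im=cv2.imread("pics/cov.png");W=cam("wrist",s)[:2]
print(s["t"],s["joint_pos"][5],s["tcp_pos"],T_tool(s)[:3,:3])
h=cv2.cvtColor(im,cv2.COLOR_BGR2HSV);m=cv2.inRange(h,(95,120,40),(120,255,255));m=cv2.morphologyEx(m,cv2.MORPH_OPEN,np.ones((5,5)))
cn=max(cv2.findContours(m,0,1)[0],key=cv2.contourArea)[:,0].astype(float)
cn=cn[(cn[:,0]>3)&(cn[:,0]<556)&(cn[:,1]>3)]
X=np.array([at_z(*W,u,v,.009) for u,v in cn])[:,:2]
X=X[abs(np.hypot(*(X-[.4705,.2495]).T)-.107)<.006]
r=least_squares(lambda p:np.hypot(X[:,0]-p[0],X[:,1]-p[1])-p[2],[.47,.25,.107],loss="soft_l1",f_scale=.001);print("disc",r.x,len(X))
m=cv2.inRange(h,(0,0,200),(179,60,255));k,l,st,ce=cv2.connectedComponentsWithStats(m)
for i in range(1,k):
    q=at_z(*W,*ce[i],.039)
    if st[i,4]>60 and np.hypot(*(q[:2]-[.4705,.2495]))<.04: print("knobwhite",st[i],ce[i],q)
cv2.imwrite("pics/cov_m.png",m)
E
python3 cov.py
```

```text
18.4833 0.26177841214114145 [0.465  0.2497 0.1454] [[-0.1727  0.985  -0.0044]
 [ 0.985   0.1727 -0.0021]
 [-0.0013 -0.0047 -1.    ]]
disc [0.4709 0.2493 0.1064] 666
knobwhite [ 268  175   44   45 1141] [287.6047 200.2016] [0.4678 0.2515 0.039 ]
```

drive_tool(
  moves=[
    {"translation": [-0.03,0.2,0.5],"rotation": [0,0,0]},
    {"translation": [0,0,1],"rotation": [0,0,0]},
    {"translation": [0,0,1],"rotation": [0,0,0]},
    {"translation": [0,0,0.8],"rotation": [0,0,0]},
    {"translation": [0,0,0.5],"rotation": [0,0,0]},
    {"translation": [0,0,0],"rotation": [0,0,0]},
    {"translation": [0,0,0],"rotation": [0,0,0]},
  ],
)

```text
t: 19.12
tcp_pos: [0.4724, 0.2491, 0.0535]
eef_rot: [-0.0, 0.643, 0.765, -0.0]
wrist_force: [-0.7, 0.2, 0.1]
gripper_width: 0.803
grip_force: 0.0
```

```bash
python3 cov.py
```

```text
19.1167 0.25583464153257 [0.4724 0.2491 0.0535] [[-0.1719  0.9851 -0.0003]
 [ 0.9851  0.1719 -0.0002]
 [-0.0001 -0.0004 -1.    ]]
disc [0.4709 0.2499 0.1059] 700
knobwhite [ 248  201   56   70 2400] [275.2979 240.2108] [0.4678 0.2527 0.039 ]
```

drive_tool(
  moves=[
    {"translation": [0.03,-0.07,0.5],"rotation": [0,0,0]},
    {"translation": [0,0,0.6],"rotation": [0,0,0]},
    {"translation": [0,0,0.4],"rotation": [0,0,0]},
    {"translation": [0,0,0.14],"rotation": [0,0,0]},
    {"translation": [0,0,0],"rotation": [0,0,0]},
  ],
)

```text
t: 19.58
tcp_pos: [0.4703, 0.25, 0.0123]
eef_rot: [-0.0, 0.643, 0.766, -0.0]
wrist_force: [-0.1, 0.3, -0.5]
gripper_width: 0.801
grip_force: 0.0
```

drive_tool(
  moves=[
    {"translation": [0,0,0],"rotation": [0,0,0]},
    {"translation": [0,0,0],"rotation": [0,0,0]},
    {"translation": [0,0,0],"rotation": [0,0,0]},
    {"translation": [0,0,0],"rotation": [0,0,0]},
    {"translation": [0,0,0],"rotation": [0,0,0]},
    {"translation": [0,0,0],"rotation": [0,0,0]},
    {"translation": [0,0,0],"rotation": [0,0,0]},
    {"translation": [0,0,0],"rotation": [0,0,0]},
    {"translation": [0,0,0],"rotation": [0,0,0]},
    {"translation": [0,0,0],"rotation": [0,0,0]},
  ],
  jaw=0,
  squeeze=60,
)

```text
t: 20.42
tcp_pos: [0.4707, 0.2503, 0.0131]
eef_rot: [0.0, 0.643, 0.766, 0.001]
wrist_force: [-1.9, -0.1, 11.1]
gripper_width: 0.29
grip_force: 58.3
```

drive_tool(
  moves=[
    {"translation": [0,0,-0.2],"rotation": [0,0,0]},
    {"translation": [0,0,-0.5],"rotation": [0,0,0]},
    {"translation": [0,0,-0.9],"rotation": [0,0,0]},
    {"translation": [0,0,-1],"rotation": [0,0,0]},
    {"translation": [0,0,-1],"rotation": [0,0,0]},
    {"translation": [0,0,-1],"rotation": [0,0,0]},
    {"translation": [0,0,-1],"rotation": [0,0,0]},
    {"translation": [0,0,-0.9],"rotation": [0,0,0]},
    {"translation": [0,0,-0.4],"rotation": [0,0,0]},
    {"translation": [0,0,0],"rotation": [0,0,0]},
    {"translation": [0,0,0],"rotation": [0,0,0]},
  ],
)

```text
t: 21.33
tcp_pos: [0.4701, 0.2501, 0.1846]
eef_rot: [0.0, 0.643, 0.766, 0.0]
wrist_force: [-0.7, 0.5, -2.6]
gripper_width: 0.292
grip_force: 59.5
```

```bash
cat > held.py <<'E'
from m import *
import sys
s,_=snap("wrist","pics/held.png");im=cv2.imread("pics/held.png");W=cam("wrist",s)[:2];p=s["tcp_pos"]
print(s["t"],s["joint_pos"],p,s["wrist_force"],s["wrist_torque"],s["gripper_width"],s["grip_force"])
h=cv2.cvtColor(im,cv2.COLOR_BGR2HSV);m=cv2.inRange(h,(95,120,40),(120,255,255));m=cv2.morphologyEx(m,cv2.MORPH_OPEN,np.ones((5,5)))
cn=max(cv2.findContours(m,0,1)[0],key=cv2.contourArea)[:,0].astype(float)
cn=cn[(cn[:,0]>3)&(cn[:,0]<556)&(cn[:,1]>3)]
z=p[2]-.0131+.009
X=np.array([at_z(*W,u,v,z) for u,v in cn])[:,:2];X=X[abs(np.hypot(*(X-p[:2]).T)-.107)<.008]
cv=np.array([.1,0])
r=least_squares(lambda q:np.hypot(X[:,0]-q[0],X[:,1]-q[1])-q[2],[*p[:2],.107],loss="soft_l1",f_scale=.001);print("disc",r.x,r.x[:2]-p[:2],len(X),"az span",np.sort(np.degrees(np.arctan2(*(X-p[:2]).T[::-1])))[[0,-1]],"rms",np.sqrt(np.mean(r.fun**2)))
E
python3 held.py
```

```text
21.3333 [ 0.4319  0.3735  1.9151 -0.      0.8527  0.2577] [0.4701 0.2501 0.1846] [-0.7223  0.5322 -2.6151] [ 0.0161 -0.0271  0.0086] 0.2916714556765366 59.4723854935728
disc [0.4701 0.2492 0.106 ] [-0.     -0.0009] 810 az span [-179.9266  179.809 ] rms 0.0016552925292057322
```

The cover is held level, 0.9 mm off the tool axis. I'll carry it round in front of the monitor.

drive_tool(
  moves=[
    {"translation": [-0.44,-0.12,0],"rotation": [0,0,0]},
    {"translation": [-0.7,-0.19,0],"rotation": [0,0,0]},
    {"translation": [-0.88,-0.24,0],"rotation": [0,0,0]},
    {"translation": [-0.88,-0.24,0],"rotation": [0,0,0]},
    {"translation": [-0.88,-0.24,0],"rotation": [0,0,0]},
    {"translation": [-0.88,-0.24,0],"rotation": [0,0,0]},
    {"translation": [-0.88,-0.24,0],"rotation": [0,0,0]},
    {"translation": [-0.88,-0.24,0],"rotation": [0,0,0]},
    {"translation": [-0.88,-0.24,0],"rotation": [0,0,0]},
    {"translation": [-0.88,-0.24,0],"rotation": [0,0,0]},
    {"translation": [-0.88,-0.24,0],"rotation": [0,0,0]},
    {"translation": [-0.62,-0.17,0],"rotation": [0,0,0]},
    {"translation": [-0.8,0.02,0],"rotation": [0,0,0]},
    {"translation": [-0.955,0.03,0],"rotation": [0,0,0]},
    {"translation": [-0.955,0.03,0],"rotation": [0,0,0]},
    {"translation": [-0.955,0.03,0],"rotation": [0,0,0]},
    {"translation": [-0.955,0.03,0],"rotation": [0,0,0]},
    {"translation": [-0.955,0.03,0],"rotation": [0,0,0]},
    {"translation": [-0.955,0.03,0],"rotation": [0,0,0]},
    {"translation": [-0.955,0.03,0],"rotation": [0,0,0]},
  ],
)

```text
t: 23.05
tcp_pos: [0.4841, -0.1842, 0.1833]
eef_rot: [-0.001, 0.643, 0.766, -0.0]
wrist_force: [0.3, 0.6, -1.5]
gripper_width: 0.292
grip_force: 59.5
```

drive_tool(
  moves=[
    {"translation": [-0.955,0.03,0],"rotation": [0,0,0]},
    {"translation": [-0.955,0.03,0],"rotation": [0,0,0]},
    {"translation": [-0.955,0.03,0],"rotation": [0,0,0]},
    {"translation": [-0.8,0.03,0],"rotation": [0,0,0]},
    {"translation": [-0.4,0.02,0],"rotation": [0,0,0]},
    {"translation": [0,0,0],"rotation": [0,0,0]},
    {"translation": [0,0,0],"rotation": [0,0,0]},
  ],
)

```text
t: 23.63
tcp_pos: [0.5054, -0.2822, 0.1836]
eef_rot: [-0.001, 0.643, 0.766, -0.0]
wrist_force: [-0.3, 0.0, -1.8]
gripper_width: 0.294
grip_force: 59.5
```

```bash
python3 held.py
```

```text
23.6333 [-0.5617  0.4357  1.8103  0.0001  0.898  -0.7351] [ 0.5054 -0.2822  0.1836] [-0.3155  0.0271 -1.8412] [ 0.0133  0.0006 -0.0175] 0.29376689218019225 59.45663524791598
disc [ 0.5051 -0.2828  0.1058] [-0.0002 -0.0006] 782 az span [-179.926   179.8097] rms 0.0007397013410403601
```

drive_tool(
  moves=[
    {"translation": [-0.45,0,0],"rotation": [0,0,0]},
    {"translation": [-0.45,0.01,0],"rotation": [0,0,0]},
    {"translation": [0,0,0.5],"rotation": [0,0,0]},
    {"translation": [0,0,0.8],"rotation": [0,0,0]},
    {"translation": [0,0,0.8],"rotation": [0,0,0]},
    {"translation": [0,0,0.5],"rotation": [0,0,0]},
    {"translation": [0,0,0.25],"rotation": [0,0,0]},
    {"translation": [0,0,0],"rotation": [0,0,0]},
    {"translation": [0,0,0],"rotation": [0,0,0]},
  ],
)

```text
t: 24.43
tcp_pos: [0.5108, -0.3048, 0.1138]
eef_rot: [0.0, 0.643, 0.766, -0.0]
wrist_force: [0.6, 0.4, -2.4]
gripper_width: 0.292
grip_force: 59.4
```

```bash
python3 held.py
```

```text
24.4333 [-0.5889  0.5436  1.8312 -0.0001  0.7667 -0.7633] [ 0.5108 -0.3048  0.1138] [ 0.5721  0.3997 -2.355 ] [-0.0306 -0.0454 -0.001 ] 0.2920033609900703 59.44122588029131
disc [ 0.5106 -0.3054  0.1058] [-0.0002 -0.0006] 786 az span [-179.9113  179.8242] rms 0.0008986763512256827
```

drive_tool(
  moves=[
    {"translation": [0.03,-0.045,0],"rotation": [0,0,0]},
    {"translation": [0,0,0.1],"rotation": [0,0,0]},
    {"translation": [0,0,0.1],"rotation": [0,0,0]},
    {"translation": [0,0,0.1],"rotation": [0,0,0]},
    {"translation": [0,0,0.08],"rotation": [0,0,0]},
    {"translation": [0,0,0],"rotation": [0,0,0]},
  ],
)

```text
t: 24.98
tcp_pos: [0.5091, -0.3038, 0.1036]
eef_rot: [-0.0, 0.643, 0.766, -0.0]
wrist_force: [0.1, -0.3, -2.8]
gripper_width: 0.291
grip_force: 59.5
```

drive_tool(
  moves=[
    {"translation": [0,0,0.03],"rotation": [0,0,0]},
    {"translation": [0,0,0.03],"rotation": [0,0,0]},
    {"translation": [0,0,0],"rotation": [0,0,0]},
  ],
)

```text
t: 25.23
tcp_pos: [0.5093, -0.304, 0.1024]
eef_rot: [-0.0, 0.643, 0.766, -0.0]
wrist_force: [0.0, 0.2, -2.2]
gripper_width: 0.29
grip_force: 59.5
```

drive_tool(
  moves=[
    {"translation": [0,0,0.03],"rotation": [0,0,0]},
    {"translation": [0,0,0.03],"rotation": [0,0,0]},
    {"translation": [0,0,0],"rotation": [0,0,0]},
  ],
)

```text
t: 25.48
tcp_pos: [0.5094, -0.3041, 0.1021]
eef_rot: [0.0, 0.643, 0.766, 0.0]
wrist_force: [-4.7, 3.2, 17.0]
gripper_width: 0.297
grip_force: 61.4
```

Seated: contact at TCP 0.102 m as predicted, with 17 N. Release and lift.

drive_tool(
  moves=[
    {"translation": [0,0,-0.03],"rotation": [0,0,0]},
    {"translation": [0,0,0],"rotation": [0,0,0]},
    {"translation": [0,0,0],"rotation": [0,0,0]},
    {"translation": [0,0,0],"rotation": [0,0,0]},
    {"translation": [0,0,0],"rotation": [0,0,0]},
    {"translation": [0,0,0],"rotation": [0,0,0]},
    {"translation": [0,0,0],"rotation": [0,0,0]},
  ],
  jaw=0.7,
)

```text
t: 26.07
tcp_pos: [0.5093, -0.304, 0.1017]
eef_rot: [-0.0, 0.643, 0.766, -0.0]
wrist_force: [1.0, 0.2, 0.2]
gripper_width: 0.696
grip_force: 0.0
```

drive_tool(
  moves=[
    {"translation": [0,0,-0.3],"rotation": [0,0,0]},
    {"translation": [0,0,-0.6],"rotation": [0,0,0]},
    {"translation": [0,0,-1],"rotation": [0,0,0]},
    {"translation": [0,0,-1],"rotation": [0,0,0]},
    {"translation": [0,0,-1],"rotation": [0,0,0]},
    {"translation": [0,0,-1],"rotation": [0,0,0]},
    {"translation": [0,0,0],"rotation": [0,0,0]},
    {"translation": [0,0,0],"rotation": [0,0,0]},
  ],
)

```text
t: 26.73
tcp_pos: [0.51, -0.3045, 0.2262]
eef_rot: [0.002, 0.643, 0.766, 0.0]
wrist_force: [0.3, -0.2, -0.5]
gripper_width: 0.698
grip_force: 0.0
```

Run:
```python
from m import *
s,_=snap("wrist","pics/end.png");im=cv2.imread("pics/end.png");W=cam("wrist",s)[:2];print(s["t"],s["tcp_pos"],s["wrist_force"],s["gripper_width"])
h=cv2.cvtColor(im,cv2.COLOR_BGR2HSV);m=cv2.inRange(h,(95,120,40),(120,255,255));m=cv2.morphologyEx(m,cv2.MORPH_OPEN,np.ones((5,5)))
cn=max(cv2.findContours(m,0,1)[0],key=cv2.contourArea)[:,0].astype(float);cn=cn[(cn[:,0]>3)&(cn[:,0]<556)&(cn[:,1]>3)]
X=np.array([at_z(*W,u,v,.098) for u,v in cn])[:,:2];X=X[abs(np.hypot(*(X-[.5095,-.305]).T)-.107)<.008]
r=least_squares(lambda q:np.hypot(X[:,0]-q[0],X[:,1]-q[1])-q[2],[.5095,-.305,.107],loss="soft_l1",f_scale=.001);print("disc",r.x,np.sqrt(np.mean(r.fun**2)))
snap("scene","pics/s_end.png");t=cv2.imread("pics/s_end.png")
o=np.zeros((600,800,3),np.uint8);o[:300,:400]=cv2.resize(im,(400,300));o[:300,400:]=cv2.resize(t,(400,300));o[300:,:450]=cv2.resize(t[200:300,235:385],(450,300),interpolation=2)
cv2.imwrite("pics/final.png",o)
```

```text
26.7333 [ 0.51   -0.3045  0.2262] [ 0.2828 -0.1828 -0.4784] 0.6977492192085353
disc [ 0.5091 -0.3051  0.1063] 0.001025166701401804
```

View pics/final.png

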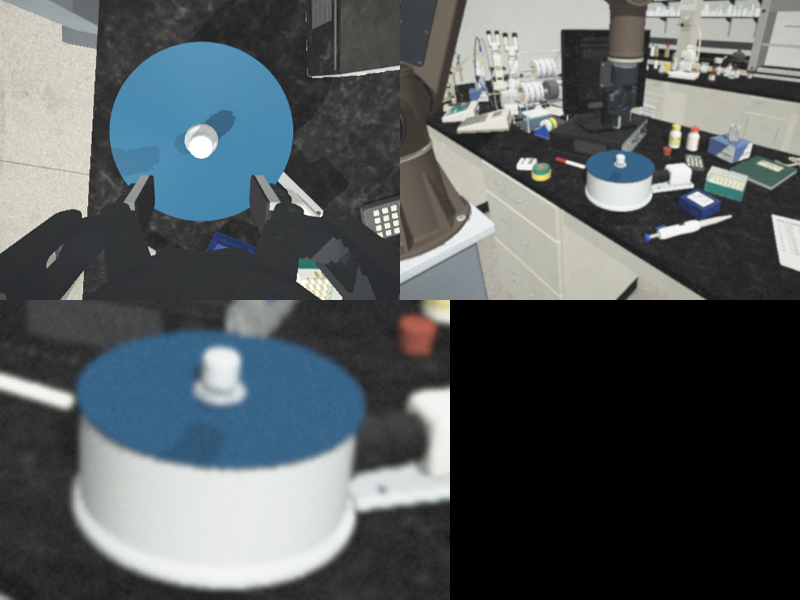

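The cover sits level and flush on the housing (scene crop: rim closed all round, knob at (220,370)), centred within about 0.5 mm. Timer, tapes, pen and slide box look unmoved, and the gripper is clear.

```bash
python3 -c "
from workcell import *
print(close_job())"
```

```text
the job is handed in; nothing more can be done
None
```

The job is handed in at about 27 s: the white-capped vial is at the lens with the pawl gripping, the cover sits seated and level on the housing and is released, and the timer, pen, tapes and slide box look unmoved in the last picture.

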